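# Trip test of the propagation bench's safety breaker

### The arm

A 7-joint arm with a two-finger parallel gripper is mounted at the origin on the work surface. World frame = base frame: x ahead of the robot, y to its left, z up, the work surface at z = 0. Lengths are in m, angles in rad, forces in N, time in s.
With the tool pointing down it reaches from about 0.35 to 0.9 m from the base axis. Payload 19.9 kg.
Tool frame: the origin (TCP) lies between the finger pads; the fingertips stand 19 mm ahead of it and the grasp point (between the pads) is the TCP; z points along the fingers, y is the line along which they close (so a half turn about z gives the same grasp; the last joint's range is limited). The gripper opens to 94 mm and grips with 3 to 60 N. Pads are 16 mm wide; open, the fingers measure 119 mm over their backs; the gripper's body (75 mm by 177 mm) begins 78 mm behind the grasp point.
Start: joints at [1.238, 0.417, -0.01, 1.614, 0.005, 1.111, -0.053], TCP at [0.179, -0.599, 0.197] pointing down, gripper open.
Joint ranges: [-2.81, 2.81], [-0.39, 2.02], [-1.27, 1.25], [0.06, 2.57], [-1.19, 4.33], [0.19, 2], [-2.82, 2.82]. Speed limits (rad/s): [1.89, 1.89, 2.39, 2.39, 3.01, 3.01, 3.01].

### API

Orientations are given as a 3x3 rotation matrix whose columns are the frame's x, y, z axes.
In Python, from rig import robot gives the robot as it stands. Calls block until the motion is done:
- robot.move_ptp(position, orientation): joint-space move of the TCP to a pose.
- robot.move_linear(position, velocity=0.15, frame=None, threshold=None): straight line of the TCP; frame=None keeps the orientation; velocity is the mean speed in m/s. With threshold (N) it stops when the force on the tool has changed by that much, and returns True; else False.
- robot.goto_joints(angles): joint-space move.
- robot.gripper_to(opening): finger opening in m; the grip force is fixed at half the most; returns when the fingers have stopped.
- robot.pause(seconds).
- robot.ik(position, orientation): joint angles nearest the present ones, or None.
- robot.get_state(): the state.
- robot.grab_frame(name): name is "side" or "top"; returns the picture (400x640x3 uint8, red, green, blue); there is no depth.
- robot.camera_info(name): a dict with "fx", "fy", "cx", "cy" (pixels), "rvec" (rotation vector, rad) and "tvec" (3), from world to camera coordinates, as OpenCV has them. Camera axes: x right, y down, z forward; pixel columns grow to the right and rows downward; lengths in m; the calibration is good to about 2 mm. A picture is of the moment at which its call begins. camera_info takes no time and is no camera call.
A pose or a line that the arm cannot do raises robot.PlanningError and nothing moves.
- robot.sign_off(): hands the job in; it is judged then, once.
The state is a dict: "time": time; "qpos": joint angles; "joint_vel": joint speeds; "effort": joint torques, N m; "ee_pos": TCP position; "tool_rot": TCP orientation; "force": force on the tool from outside, world axes, zero at the start; "moment": the same for the moment, N m; "opening": finger opening in m; "grasp_force": force on a finger pad.
Only numpy, scipy, OpenCV 4.12 (cv2) and the standard library are available. Lean on these libraries where they do the work, as an engineer would, in place of code of your own. Each camera call takes 0.05 s, during which the arm holds its last target. There are 200 camera calls.

### The job

Do the trip test on the grey breaker box of the seedling bench: press the test button down in its round well, gently, until the lever drops by itself and let the button spring back, then lift the lever all the way up and back until it stays up without being held. When that is done, set the loose round cap gently onto the collar of the button well so that it sits fully down, centred and level, and leave everything else on the bench where it is.

Things in the scene. Friction and masses are not known exactly. Their poses are not given: they have to be found in the camera images.
- unit: grey breaker box bolted to the bench, 150 (x) by 240 (y) by 80 mm high; origin at the centre of its underside, x from its front (robot side at yaw 0) to its back, z up. On its top: the round button well at (0, 60) mm and the lever at y=-60, its pivot at (-45, -60, 105), along y, between two steel cheeks (34 mm long in x, 38 mm over all in y, up to z=116).
- collar (a point): rim centre of the black collar round the button well, at (0, 60, 88) mm in the unit's frame, axes as the unit's; 8 mm high, inside 60, outside 72 mm wide. 14 to 28 mm below this rim (depth differs each time: feel for it), within 3 mm of the axis, is the flat top of the test button, a 30 mm grey disc 8 mm proud of a 46 mm black base. The well is 48 mm deep.
- button (a joint): travel of the test button, 0 = out, 0.008 m = fully in; spring about 2 N at first, 6 to 7 N fully in. The lever is thrown at about 5 to 6 mm. The button springs back when let go. Above 25 N the button is damaged.
- lever (a joint): angle of the lever: 0 = up (leaning 0.30 rad back of vertical to the unit's +x, on its stop, where its own weight keeps it), 0.30 = upright, 1.75 rad = dropped (tipped to the unit's -x, 1.45 rad from vertical, on its stop). Let go at more than 0.30 it falls forward again.
- lever_knob (a point): centre of the lever's knob: a black cylinder, diameter 22, 26 mm long along the unit's y, on a steel bar 9 by 10 mm, 65 mm from the pivot. It moves with the lever: at (-26, -60, 167) mm in the unit's frame when up; at (-110, -60, 113) when dropped, where it overhangs the box's front and is free on both sides and below.
- cap: loose grey round cap, about 90 g, right way up on the bench beside the box: a disc 80 mm wide, 5 mm thick, a spigot below (55 mm wide, 6 mm high, chamfered) that drops into the collar, and an upright round knob on top, 24 mm wide, 27 mm tall. Origin at the centre of the spigot's underside, z up; disc from z=6 to 11 mm, knob from 11 to 38 mm.
- cap_seat (a point): centre of the underside of the cap's disc, 6 mm above the cap's origin; it coincides with point collar when the cap is seated.
- saucer: bystander: terracotta pot saucer, 90 mm across, 16 mm high; origin centre of underside.
- tape: bystander: roll of tape, 84 mm outer diameter, 25 mm high; origin centre of underside.
- pot: bystander: small terracotta pot, 70 mm across, 60 mm high; origin centre of underside.
- tin: bystander: seed tin, 68 mm diameter, 95 mm high; origin centre of underside.
- feed: bystander: white bottle of plant feed, 60 mm diameter, 150 mm high; origin centre of underside.
- trowel: bystander: wood-handled flat trowel, 220 mm long, 55 wide, lying behind the box; origin on its underside.
Mind the look-alikes: they are no part of the job. What is meant by the cap is not blue, and is the larger of those in its own colour.

How it is judged:
By the outcome, as a careful person would: the job done as asked, in the order asked, and still so for the second after the job is handed in, with the robot touching nothing.
It also fails if it takes over 64 s, if anything falls off the work surface, if the arm or the gripper's body presses on something with over 40 N, if the wrist force passes 120 N, or if a joint passes its speed limit or range.

## Working session

There is one attempt and no reset: what is moved stays moved. The work goes in short steps, each a Python script; the robot and the scene stay as the last script left them, time stands still between calls to the robot, and variables do not carry over. Pictures are saved under pics/ and viewed, at most 10 in all, crops included, and the job is handed in when it is done.

```bash
ls; mkdir -p pics
python3 - <<'E'
from rig import robot
import cv2
for n in("top","side"):
    f=robot.grab_frame(n); cv2.imwrite(f"pics/{n}0.png",f[:,:,::-1]); print(robot.camera_info(n))
s=robot.get_state();print(s['time'],s['tool_rot'],s['force'],s['opening'])
E
```

```text
pics
{'fx': 441.6305619059051, 'fy': 441.6305619059051, 'cx': 320.1219369598359, 'cy': 202.08354337768878, 'rvec': array([ 2.1898546 , -2.18217915,  0.09643852]), 'tvec': array([0.02940741, 0.56673206, 1.12551774])}
{'fx': 390.7640786081235, 'fy': 390.7640786081235, 'cx': 317.8256477040835, 'cy': 192.81912775129936, 'rvec': array([ 0.73120726, -2.7104073 ,  0.9478587 ]), 'tvec': array([0.53733922, 0.26739535, 0.89403394])}
0.1 [[ 9.58009116e-01  2.86737440e-01 -4.18580823e-04]
 [ 2.86737719e-01 -9.58008630e-01  9.72410458e-04]
 [-1.22177556e-04 -1.05160099e-03 -9.99999440e-01]] [ 0.03904697 -0.08505045 -0.76492605] 0.09413339811190352
```

View pics/top0.png

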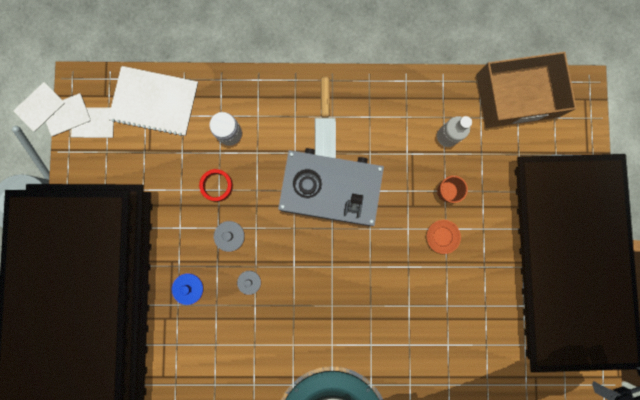

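View pics/side0.png

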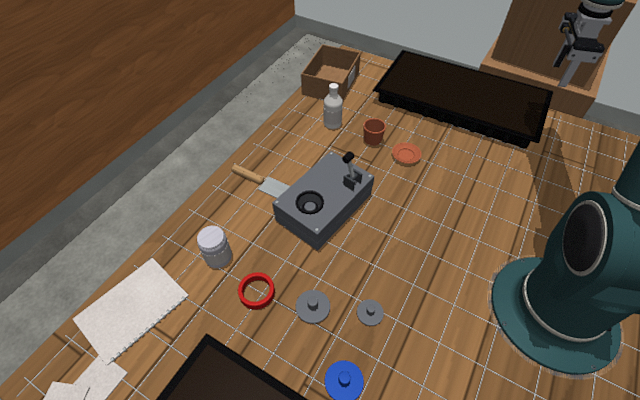

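Top view: the box is around (331,187), its collar at (307,184), the lever at (354,205) and the larger grey cap (target) at (229,237). In the side view the collar is at (310,203) and the cap at (312,306). I'll zoom in for accuracy.

Run:
```python
import cv2,numpy as np
t=cv2.imread('pics/top0.png');s=cv2.imread('pics/side0.png')
def crop(i,x,y,w,h,k): return cv2.resize(i[y:y+h,x:x+w],None,fx=k,fy=k,interpolation=cv2.INTER_CUBIC)
cv2.imwrite('pics/c1.png',crop(t,270,140,125,95,6))
cv2.imwrite('pics/c2.png',crop(s,265,145,120,110,5))
cv2.imwrite('pics/c3.png',np.hstack([crop(t,205,212,50,50,8),crop(s,287,280,50,50,8)]))
```

```text
(no output)
```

View pics/c1.png

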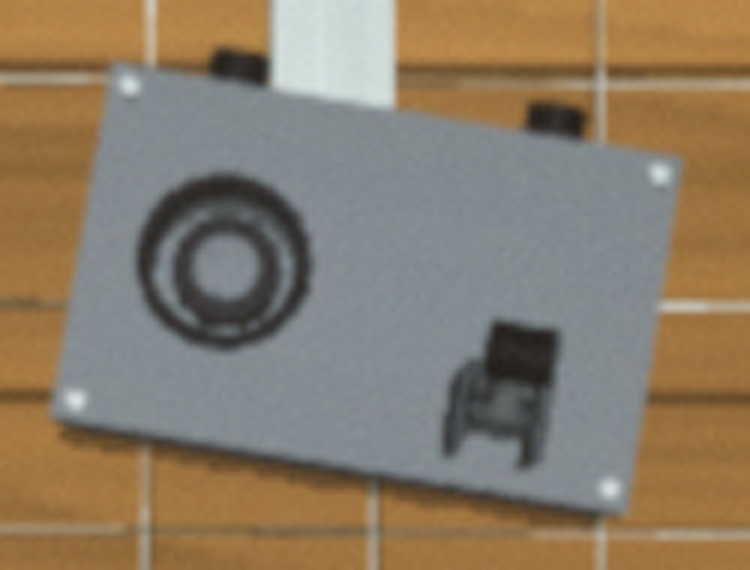

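View pics/c2.png

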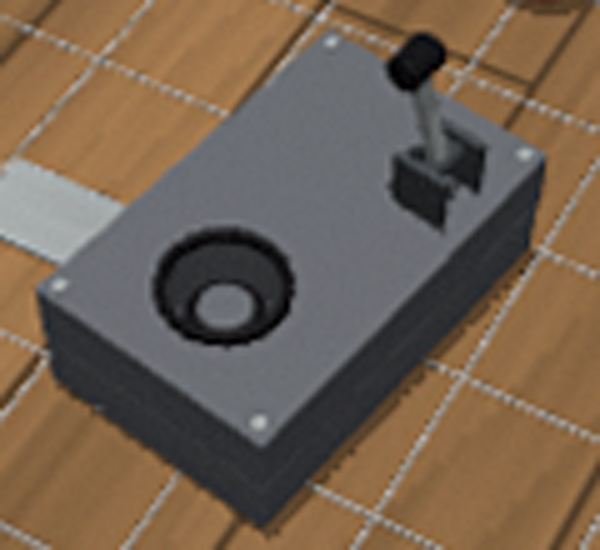

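View pics/c3.png

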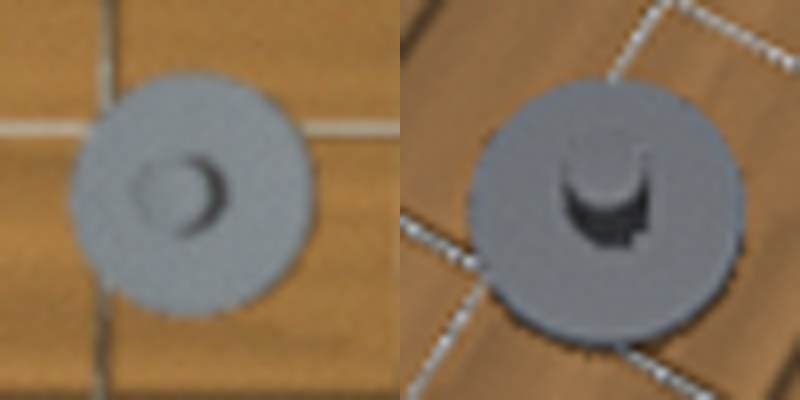

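The crops show all four top corners, the collar, the well with its button and the cap disc clearly. I'll fit the poses.

```bash
cat > h.py <<'E'
from rig import robot
import cv2,numpy as np
from scipy.optimize import least_squares
def proj(n,P):
    c=robot.camera_info(n);K=np.array([[c['fx'],0,c['cx']],[0,c['fy'],c['cy']],[0,0,1]])
    return cv2.projectPoints(np.float64(P).reshape(-1,1,3),c['rvec'],c['tvec'],K,None)[0].reshape(-1,2)
def src(p,k,o): return (np.float64(p)+.5)/k-.5+np.array(o)
def R(y): return np.array([[np.cos(y),-np.sin(y),0],[np.sin(y),np.cos(y),0],[0,0,1]])
E
python3 - <<'E'
from h import *
L=np.array([[75,120,80],[75,-120,80],[-75,-120,80],[-75,120,80],[0,60,88]])/1e3
T=src([[111,64],[682,158],[627,515],[53,417],[224,261]],6,(270,140))
S=src([[38,290],[328,30],[546,158],[264,443],[224,284]],5,(265,145))
def res(p,v):
    P=L@R(p[2]).T+[p[0],p[1],0]
    return np.concatenate([(proj(n,P)-O).ravel() for n,O in v])
for v in([("top",T)],[("side",S)],[("top",T),("side",S)]):
    f=least_squares(res,[.55,0,-.15],args=(v,)); p=f.x
    print(p,np.round(f.fun,1),"collar",R(p[2])@L[4]+[p[0],p[1],0],"knob dn",R(p[2])@[-.110,-.06,.113]+[p[0],p[1],0])
ct=("top",src([[192,194]],8,(205,212)));cs=("side",src([[207.5,207]],8,(287,280)))
for v in([ct],[cs],[ct,cs]):
    f=least_squares(lambda q:np.concatenate([(proj(n,[[q[0],q[1],.011]])-O).ravel() for n,O in v]),[.4,.2]);print("cap",f.x,np.round(f.fun,2))
E
```

```text
[ 0.59839826  0.00526065 -0.16095019] [ 0.2 -0.2  0.2 -0.1  0.1 -0.  -0.5  0.3  0.1  0. ] collar [0.60801363 0.06448518 0.088     ] knob dn [ 0.48020458 -0.0363357   0.113     ]
[ 0.59748045  0.00796475 -0.15948203] [-0.6  0.   0.1 -0.4  0.6 -0.8 -0.1  1.1  0.  -0.4] collar [0.60700886 0.06720333 0.088     ] knob dn [ 0.47934797 -0.03380507  0.113     ]
[ 0.59811745  0.00627779 -0.16021259] [-0.3 -0.1 -0.2 -0.  -0.3  0.  -0.9  0.5 -0.4  0.2 -0.4 -0.6  0.3 -0.8
  0.6 -1.2 -0.   0.5  0.2 -1. ] collar [0.60768913 0.06550939 0.088     ] knob dn [ 0.47995449 -0.03540572  0.113     ]
cap [0.47850785 0.26933741] [0. 0.]
cap [0.47780535 0.27136518] [-0.  0.]
cap [0.47814569 0.27044576] [-0.43  0.14  0.08 -0.41]
```

```bash
cat >> h.py <<'E'
U=np.array([.5981,.0063,0]);YAW=-.1602
def W(x,y,z): return R(YAW)@np.array([x,y,z])/1e3+U
def rot(a):
    y=np.array([np.cos(a),np.sin(a),0]);z=np.array([0,0,-1.]);return np.c_[np.cross(y,z),y,z]
def go(p,a):
    "ptp with the half-turn choice nearest the present joints"
    q0=np.array(robot.get_state()['qpos']);c=[]
    for b in(a,a+np.pi):
        q=robot.ik(p,rot(b))
        if q is not None:c.append((np.abs(np.array(q)-q0).max(),b))
    robot.move_ptp(p,rot(min(c)[1]))
def st(m=''):
    s=robot.get_state();print(m,round(s['time'],2),np.round(s['ee_pos'],4),np.round(s['force'],2),round(s['opening'],4),round(s['grasp_force'],1));return s
def snap(f,boxes):
    "crops boxes=(cam,x,y,w,h,k) side by side"
    I=[cv2.resize(robot.grab_frame(n)[y:y+h,x:x+w,::-1],None,fx=k,fy=k,interpolation=cv2.INTER_CUBIC) for n,x,y,w,h,k in boxes]
    cv2.imwrite(f,np.hstack(I))
E
python3 - <<'E'
from h import *
p=np.array(robot.get_state()['ee_pos']);p[2]=.30
robot.move_linear(p,.3); robot.gripper_to(0.0); st()
go(W(0,60,88+19+60),YAW); st('above')
robot.move_linear(W(0,60,88+19-8),.12); st('in rim')
print(robot.move_linear(W(0,60,88+19-32),.015,threshold=1.5)); s=st('contact')
E
```

```text
2.01 [ 0.1791 -0.5984  0.3   ] [-0.48 -0.21  0.59] 0.0005 0.0
above 4.83 [0.6078 0.0646 0.167 ] [0.52 0.34 0.33] 0.0005 0.0
in rim 5.55 [0.608  0.0657 0.0996] [ 1.1  -0.22  0.91] 0.0008 0.0
False
contact 7.3 [0.6077 0.0655 0.075 ] [ 0.4   0.83 -0.18] 0.0002 0.0
```

Run:
```python
from h import *
st();snap('pics/d1.png',[("side",245,105,140,150,4)])
```

```text
7.3 [0.6077 0.0655 0.075 ] [ 0.4   0.83 -0.18] 0.0002 0.0
```

View pics/d1.png

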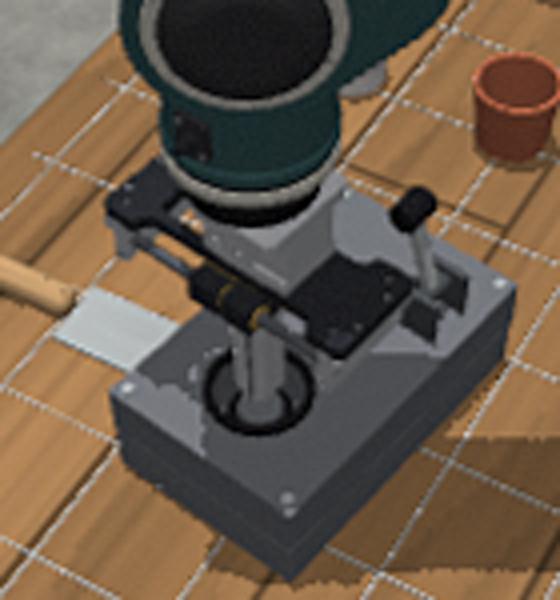

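The fingers are centred in the well, the lever is still up and no force has registered, so I'll keep feeling downward slowly.

Run:
```python
from h import *
for d in range(33,42):
    robot.move_linear(W(0,60,107-d),.015,threshold=6)
    s=robot.get_state();f=[s['force'][2]]
    for _ in range(3): robot.pause(.03);f.append(robot.get_state()['force'][2])
    print(d,round(s['ee_pos'][2],4),np.round(f,2))
    if np.mean(f)>4.8: break
robot.grab_frame("side");st()
snap('pics/d2.png',[("side",245,105,140,150,4)])
```

```text
33 0.074 [ 0.36 -0.35  0.64 -0.28]
34 0.0729 [ 0.53 -0.27 -0.7   0.16]
35 0.0719 [-0.36 -0.95 -0.45  0.08]
36 0.0709 [-0.04 -0.59 -0.67  0.05]
37 0.0699 [ 0.73  0.89  0.39 -0.35]
38 0.069 [ 0.21 -0.39 -0.15 -0.68]
39 0.0679 [-0.09  0.45  0.21  0.15]
40 0.0669 [ 0.31 -0.36 -1.37  0.02]
41 0.0659 [0.24 1.41 1.36 0.7 ]
 10.55 [0.6077 0.0655 0.066 ] [ 0.46  0.28 -0.43] 0.0005 0.0
```

View pics/d2.png

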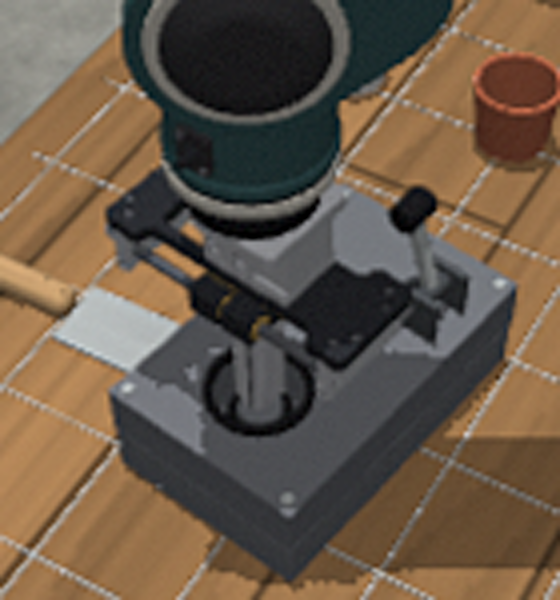

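Run:
```python
from h import *
o=[("top",src([[226,266]],6,(270,140))),("side",src([[224,306]],5,(265,145)))]
f=least_squares(lambda q:np.concatenate([(proj(n,[q])-O).ravel() for n,O in o]),[.6,.06,.06]);print(f.x,f.fun, W(0,60,60))
for z in(88,74,66,60,50,47,40):print(z,proj("side",[W(0,60,z)]),proj("top",[W(0,60,z)]))
print(src([[260,418]],4,(245,105)))
```

```text
[0.60926915 0.06436064 0.06283494] [-0.02934712 -0.06806685  0.07495591  0.01204906] [0.60767094 0.06553172 0.06      ]
88 [[309.55307628 200.40923785]] [[306.54290408 183.26863673]]
74 [[309.6762223  203.75913809]] [[306.65991643 183.94854797]]
66 [[309.74538378 205.64051476]] [[306.72545563 184.32936965]]
60 [[309.79669102 207.03620876]] [[306.77399351 184.61140355]]
50 [[309.88114894 209.33368948]] [[306.85374067 185.07478194]]
47 [[309.90623312 210.01604603]] [[306.87738939 185.21219505]]
40 [[309.96431536 211.59603784]] [[306.93208408 185.53000368]]
[[309.625 209.125]]
```

Run:
```python
from h import *
a=cv2.imread('pics/d1.png');b=cv2.imread('pics/d2.png')
d=np.abs(a.astype(int)-b).max(2);print([(y,int(d[y:y+10,235:290].mean())) for y in range(300,440,10)])
r=robot.move_linear(W(0,60,107-56),.012,threshold=2.5);print(r)
f=[]
for _ in range(6): robot.pause(.03);f.append(robot.get_state()['force'][2])
st();print(np.round(f,2))
```

```text
[(300, 21), (310, 42), (320, 26), (330, 38), (340, 17), (350, 2), (360, 1), (370, 1), (380, 7), (390, 12), (400, 5), (410, 2), (420, 2), (430, 2)]
True
 11.55 [0.6076 0.0655 0.0576] [1.08 1.59 3.41] 0.0004 1.5
[2.59 3.77 2.86 3.34 3.15 3.41]
```

Contact at TCP z≈0.0576 with about 3 N, lower than the stated tip length implies. I'll probe the stiffness in small steps to tell the spring from a hard floor.

Run:
```python
from h import *
base=robot.grab_frame("side").astype(int)
z0=robot.get_state()['ee_pos'][2]
for i in range(1,9):
    p=W(0,60,0);p[2]=z0-.001*i
    robot.move_linear(p,.015,threshold=5)
    s=robot.get_state();f=[robot.get_state()['force'][2]]
    for _ in range(4): robot.pause(.03);f.append(robot.get_state()['force'][2])
    im=robot.grab_frame("side").astype(int)
    ch=np.abs(im-base)[140:195,338:372].mean()
    print(i,round(s['ee_pos'][2],4),round(np.mean(f),2),'leverdiff',round(ch,1))
    if ch>8 or np.mean(f)>9: break
```

```text
1 0.0566 3.21 leverdiff 4.7
2 0.0556 4.25 leverdiff 7.5
3 0.0546 4.25 leverdiff 11.7
```

Run:
```python
from h import *
base=cv2.imread('pics/side0.png')[:,:,::-1].astype(int)
def knob(): 
    g=robot.grab_frame("side")[150:165,343:355].mean(); return g, base[150:165,343:355].mean()
z0=robot.get_state()['ee_pos'][2];print(knob())
for i in range(1,6):
    p=W(0,60,0);p[2]=z0-.001*i
    robot.move_linear(p,.015,threshold=5)
    f=[]
    for _ in range(4): robot.pause(.03);f.append(robot.get_state()['force'][2])
    k=knob();print(i,round(robot.get_state()['ee_pos'][2],4),round(np.mean(f),2),k)
    if k[0]-k[1]>15 or np.mean(f)>9: break
snap('pics/d3.png',[("side",245,105,140,150,4)])
st()
```

```text
(np.float64(85.86111111111111), np.float64(57.07962962962963))
1 0.0536 4.55 (np.float64(111.80555555555556), np.float64(57.07962962962963))
 13.43 [0.6077 0.0655 0.0536] [-0.27 -0.4   4.11] 0.0006 2.3
```

View pics/d3.png

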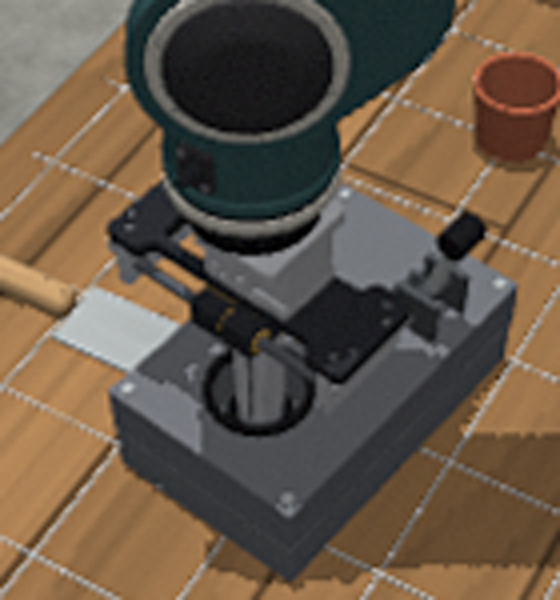

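The lever has been thrown and is falling (knob now at crop (460,235)). The tips seem to sit about where the TCP is, not 19 mm ahead. I'll release the button and calibrate the tip length by touching the flat box top, with the fingers open as for a grasp.

Run:
```python
from h import *
robot.move_linear(W(0,60,135),.15); robot.gripper_to(.05)
robot.move_linear(W(25,0,118),.2); st('over')
print(robot.move_linear(W(25,0,72),.03,threshold=3)); st('touch')
robot.move_linear(W(25,0,140),.2); st()
```

```text
over 15.51 [0.6227 0.0019 0.1178] [-0.29 -0.    0.04] 0.05 0.0
False
touch 17.19 [0.6229 0.0023 0.0722] [-0.12 -0.   -0.49] 0.05 0.0
 17.68 [0.6229 0.0022 0.1405] [ 0.19  0.09 -1.04] 0.05 0.0
```

Run:
```python
from h import *
p=np.array(robot.get_state()['ee_pos']);out=[]
for n,(x,y,w,h,k) in {"side":(255,90,130,150,4),"top":(270,120,120,120,2.3)}.items():
    im=cv2.resize(robot.grab_frame(n)[y:y+h,x:x+w,::-1],None,fx=k,fy=k,interpolation=cv2.INTER_CUBIC)
    for dz,c in((0,(0,0,255)),(-.019,(0,255,0)),(.019,(255,0,0))):
        q=(proj(n,[p+[0,0,dz]])[0]-[x,y]+.5)*k; cv2.drawMarker(im,tuple(int(v) for v in q),c,cv2.MARKER_CROSS,10,1); print(n,dz,q)
    out.append(cv2.copyMakeBorder(im,0,600-im.shape[0],0,0,cv2.BORDER_CONSTANT))
cv2.imwrite('pics/e1.png',np.hstack(out));print(np.hstack(out).shape,p)
```

```text
side 0 [249.60036307 313.78980945]
side -0.019 [249.83014219 333.87579261]
side 0.019 [249.36353194 293.08737975]
top 0 [146.46792543 125.81291057]
top -0.019 [145.74710449 128.40207888]
top 0.019 [147.21564023 123.12714027]
(600, 796, 3) [0.62293052 0.00215416 0.14051662]
```

View pics/e1.png

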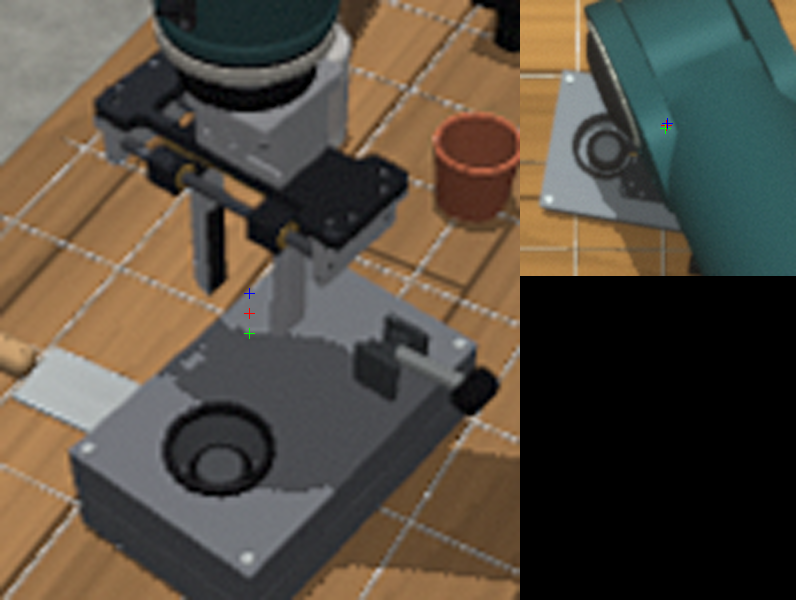

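The lever is dropped (knob at crop (474,390)) and the button is back out. The fingertips, at about (248,308), lie slightly behind the reported TCP at (250,314), so the stated tip length is wrong. I'll finish the touch calibration.

Run:
```python
from h import *
robot.move_linear(W(25,0,78),.15)
print(robot.move_linear(W(25,0,40),.025,threshold=3)); st('touch')
robot.move_linear(W(25,0,150),.25); st()
```

```text
True
touch 18.93 [0.623  0.0022 0.0715] [-2.15 -0.39  8.37] 0.0499 4.3
 19.39 [0.623  0.0021 0.1505] [-0.01  0.21  0.24] 0.0503 0.0
```

Contact at ee z=0.0718 on the 80 mm top, so tip = ee z + 8 mm and the true grasp point = ee z + 27 mm. Now the lever.

```bash
echo 'ZO=27' >> h.py
python3 - <<'E'
from h import *
k=lambda th:W(-45-65*np.sin(th),-60,105+65*np.cos(th)-ZO)
go(W(-110,-60,150),YAW+np.pi/2); st('above')
robot.move_linear(k(1.45),.12); st('at knob')
robot.gripper_to(.02); st('grip')
for th in np.linspace(1.45,-.27,9)[1:]:
    robot.move_linear(k(th),.1,threshold=30) and print('stop',th)
    st(f'{th:.2f}')
E
```

```text
above 20.63 [ 0.48   -0.0352  0.1496] [0.22 0.09 0.16] 0.0501 0.0
at knob 21.32 [ 0.4808 -0.0353  0.0862] [0.02 0.47 1.39] 0.0499 0.0
grip 21.82 [ 0.4806 -0.0356  0.0861] [-1.01 -0.98  4.47] 0.026 30.0
1.23 22.11 [ 0.4834 -0.036   0.0996] [-5.31 -0.4   5.5 ] 0.0259 30.0
1.02 22.4 [ 0.4894 -0.0371  0.1121] [-5.53 -2.12  7.77] 0.0257 30.0
0.80 22.69 [ 0.4981 -0.0384  0.1232] [-5.44 -2.    9.73] 0.0258 30.0
0.59 22.98 [ 0.5087 -0.0402  0.1321] [-4.14 -2.78  9.21] 0.0259 30.0
0.38 23.27 [ 0.5208 -0.0422  0.1384] [-2.84 -2.52  6.36] 0.0257 30.0
0.16 23.57 [ 0.5338 -0.0443  0.142 ] [-3.29 -3.84  4.73] 0.0253 30.0
-0.05 23.86 [ 0.5476 -0.0465  0.1429] [-3.98 -4.71  7.62] 0.0253 30.0
-0.27 24.15 [ 0.5617 -0.0488  0.1409] [-0.79 -4.55  8.72] 0.0252 30.0
```

Run:
```python
from h import *
k=lambda th:W(-45-65*np.sin(th),-60,105+65*np.cos(th)-ZO)
robot.move_linear(k(-.30),.05,threshold=8); st('back')
robot.gripper_to(.05); st('open')
p=np.array(robot.get_state()['ee_pos'])+[0,0,.06]; robot.move_linear(p,.15)
C=np.array([.4782,.2705,0])
go(C+[0,0,.10],YAW); st('above cap')
b=cv2.imread('pics/side0.png')[:,:,::-1].astype(int);g=robot.grab_frame("side").astype(int)
print('knob',g[150:165,343:355].mean(),b[150:165,343:355].mean(),np.abs(g-b)[150:165,343:355].mean())
print(robot.move_linear(C+[0,0,.0065],.1,threshold=8)); st('down')
robot.gripper_to(.015); st('grip')
robot.move_linear(C+[0,0,.012],.05); st('lift')
```

```text
back 24.4 [ 0.5634 -0.0491  0.1406] [-1.04 -5.15 10.31] 0.025 30.0
open 24.99 [ 0.5631 -0.0487  0.14  ] [0.29 0.27 1.17] 0.0495 0.0
above cap 26.84 [0.4789 0.2694 0.0999] [ 0.02 -0.6   0.22] 0.05 0.0
knob 80.16666666666667 57.07962962962963 53.70185185185185
False
down 27.98 [0.4786 0.2708 0.0071] [ 1.26 -0.2   0.27] 0.0499 0.0
grip 28.51 [0.4783 0.2705 0.0067] [-0.4  -0.51  3.19] 0.0235 30.0
lift 28.77 [0.4783 0.2706 0.0123] [-1.08  0.02 -0.64] 0.0234 30.0
```

Run:
```python
from h import *
C=np.array([.4782,.2705,0])
robot.move_linear(C+[0,0,.16],.2); st('up')
for n,(x,y,w,h) in {"side":(338,148,32,48),"top":(342,190,25,30)}.items():
    b=cv2.imread(f'pics/{n}0.png');g=robot.grab_frame(n)[:,:,::-1].copy();cv2.imwrite(f'pics/g_{n}.png',g)
    r=cv2.matchTemplate(g[y-12:y+h+12,x-12:x+w+12],b[y:y+h,x:x+w],cv2.TM_CCOEFF_NORMED);print(n,r.max(),np.unravel_index(r.argmax(),r.shape),'(12,12 = same)')
    print('dark count',(b[y:y+h,x:x+w].max(2)<45).sum(),(g[y:y+h,x:x+w].max(2)<45).sum())
```

```text
up 29.66 [0.4778 0.27   0.159 ] [-0.03 -0.15 -0.93] 0.0229 30.0
side 0.1552141 (np.int64(24), np.int64(1)) (12,12 = same)
dark count 226 608
top 0.9982799 (np.int64(12), np.int64(12)) (12,12 = same)
dark count 59 43
```

Seen from above, the lever matches its original up pose exactly (0.998). The arm blocks the side view. Now placing the cap.

Run:
```python
from h import *
robot.move_linear(W(0,60,160),.2); st('above')
robot.move_linear(W(0,60,102),.1); st('near')
print(robot.move_linear(W(0,60,87.5),.02,threshold=4)); st('down')
snap('pics/f1.png',[("side",245,105,140,150,4)])
```

```text
above 31.12 [0.6072 0.0668 0.1601] [ 0.04 -0.09 -0.96] 0.0234 30.0
near 31.85 [0.6079 0.0658 0.1024] [ 1.03  0.82 -1.54] 0.0235 30.0
True
down 32.49 [0.6075 0.0655 0.0886] [-0.83 -0.04  7.13] 0.0231 30.0
```

The cap stopped at exactly the expected seating height. Release, retreat and look.

Run:
```python
from h import *
robot.gripper_to(.05); st('open')
robot.move_linear(W(0,60,200),.15)
robot.move_ptp([.35,-.45,.3],np.array(robot.get_state()['tool_rot']));st()
I=[]
for n,(x,y,w,h,k) in {"side":(265,145,120,110,3.3),"top":(270,140,125,95,3.2)}.items():
    im=robot.grab_frame(n)[:,:,::-1].copy();cv2.imwrite(f'pics/h_{n}.png',im)
    im=cv2.resize(im[y:y+h,x:x+w],None,fx=k,fy=k,interpolation=cv2.INTER_CUBIC)
    t=np.linspace(0,2*np.pi,60)
    P=np.array([W(40*np.cos(a),60+40*np.sin(a),93) for a in t])
    for q in (proj(n,P)-[x,y]+.5)*k: cv2.circle(im,tuple(int(v) for v in q),1,(0,0,255),-1)
    I.append(cv2.copyMakeBorder(im,0,370-im.shape[0],0,0,cv2.BORDER_CONSTANT))
cv2.imwrite('pics/i.png',np.hstack(I))
```

```text
open 33.15 [0.6072 0.0653 0.0882] [-0.27  0.25 -0.26] 0.0497 0.0
 36.14 [ 0.3508 -0.4493  0.2999] [ 0.63 -0.35 -0.15] 0.0499 0.0
```

View pics/i.png

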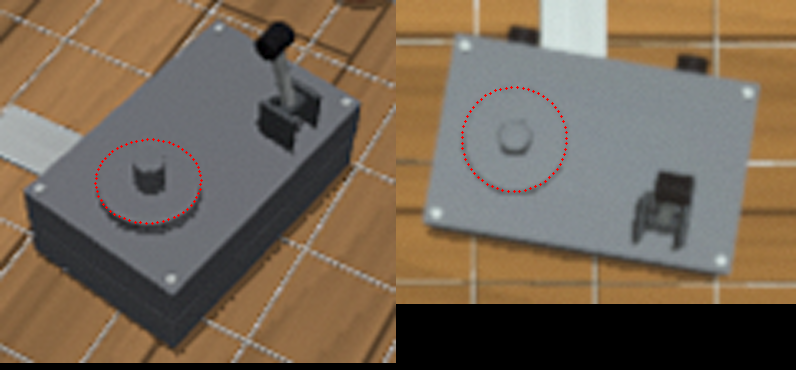

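The cap's disc fills the predicted seated outline in both views, with its knob at (150,175) in the side view and (515,137) in the top view. The lever is up and holding.

```bash
python3 -c "
from rig import robot
print(robot.sign_off())"
```

```text
the job is handed in; nothing more can be done
None
```

The trip test is done and the job is handed in at about 36 s: the button was pressed with about 5 N until the lever dropped, the lever was lifted and stays up by itself, and the cap is seated centred on the collar.

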